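# Find the loose lathe-bed stud and hold its cap open

## Task

The wood lathe shakes because one of the three hold-down studs in its bed rail is loose. With the fingertips, tap the top of every stud gently (never above 20 N), one after another from the robot's left to its right: a tight stud gives a little and springs back, the loose one sinks about a centimetre and stays down. Then, leaving the other two caps shut and the jar, doll and spanner where they are, take the bar of the loose stud's hinged cap, lift that cap to about 45 degrees or more for the spanner to get in, and finish while still holding it open.

Things in the scene. Friction and masses are not known exactly. Their poses are not given: they have to be found in the camera images.
- rail: grey cast lathe-bed rail fixed to the bench, 190 mm deep (x, -80 to +110 mm), 310 mm wide (y), flat top 60 mm above the bench, two steel ways at its far side up to 68 mm. Origin on the bench under the middle stud; x points away from the robot (yaw within 0.3 rad), y along the row of studs to the robot's left. Studs 95 mm apart
- stud_left_top (a point): centre of the flat top of the left stud (seen from the robot; left is +y): upright steel rod 14 mm in diameter, top 100 mm above the bench, sticking up 18 mm through a 26 mm square window in its cap. Axes parallel to the rail's
- stud_left (a joint): how far the left stud is pushed down, m (0 at the start). A tight stud gives on a spring of 3 N/mm (hard after 6 mm, 18 N) and comes back to under 1.5 mm. The loose one slides down against 2 N of friction, meets the same spring about 9 mm down, and stays down
- cap_left (a joint): opening of the left stud's cap, rad (0 shut, stop at 1.3). Aluminium, 50 mm wide, top 82 mm above the bench, about 150 g; its hinge line runs along the rail's y, 38 mm behind the stud axis (rail +x), 79 mm above the bench; the robot's side swings up. It falls shut when let go
- cap_left_bar (a point): centre of the left cap's grip bar: round, 14 mm in diameter, 34 mm long along the rail's y, on a 14 mm wide arm, 90 mm above the bench when shut, 58 mm nearer the robot than its stud: 96 mm before and 11 mm above the hinge line. Pinch its two flat ends from straight above; it turns between the pads as the cap swings. Moves with the cap
- stud_middle_top (a point): centre of the flat top of the middle stud (seen from the robot; left is +y): upright steel rod 14 mm in diameter, top 100 mm above the bench, sticking up 18 mm through a 26 mm square window in its cap. Axes parallel to the rail's
- stud_middle (a joint): how far the middle stud is pushed down, m (0 at the start). A tight stud gives on a spring of 3 N/mm (hard after 6 mm, 18 N) and comes back to under 1.5 mm. The loose one slides down against 2 N of friction, meets the same spring about 9 mm down, and stays down
- cap_middle (a joint): opening of the middle stud's cap, rad (0 shut, stop at 1.3). Aluminium, 50 mm wide, top 82 mm above the bench, about 150 g; its hinge line runs along the rail's y, 38 mm behind the stud axis (rail +x), 79 mm above the bench; the robot's side swings up. It falls shut when let go
- cap_middle_bar (a point): centre of the middle cap's grip bar: round, 14 mm in diameter, 34 mm long along the rail's y, on a 14 mm wide arm, 90 mm above the bench when shut, 58 mm nearer the robot than its stud: 96 mm before and 11 mm above the hinge line. Pinch its two flat ends from straight above; it turns between the pads as the cap swings. Moves with the cap
- stud_right_top (a point): centre of the flat top of the right stud (seen from the robot; left is +y): upright steel rod 14 mm in diameter, top 100 mm above the bench, sticking up 18 mm through a 26 mm square window in its cap. Axes parallel to the rail's
- stud_right (a joint): how far the right stud is pushed down, m (0 at the start). A tight stud gives on a spring of 3 N/mm (hard after 6 mm, 18 N) and comes back to under 1.5 mm. The loose one slides down against 2 N of friction, meets the same spring about 9 mm down, and stays down
- cap_right (a joint): opening of the right stud's cap, rad (0 shut, stop at 1.3). Aluminium, 50 mm wide, top 82 mm above the bench, about 150 g; its hinge line runs along the rail's y, 38 mm behind the stud axis (rail +x), 79 mm above the bench; the robot's side swings up. It falls shut when let go
- cap_right_bar (a point): centre of the right cap's grip bar: round, 14 mm in diameter, 34 mm long along the rail's y, on a 14 mm wide arm, 90 mm above the bench when shut, 58 mm nearer the robot than its stud: 96 mm before and 11 mm above the hinge line. Pinch its two flat ends from straight above; it turns between the pads as the cap swings. Moves with the cap
- jar: bystander: amber glass jar with steel cap, 64 mm in diameter, about 85 mm high, standing; origin at the centre of its underside
- blank: bystander: turned wooden doll, 60 mm in diameter, 112 mm high, standing; origin at the centre of its underside
- spanner: bystander: steel spanner 160 mm long, lying flat to the right of the rail along its own x; origin under its middle

How it is judged:
By the outcome, as a careful person would: the job done as asked, in the order asked, and still so for the second after the job is handed in, while the arm keeps its last pose, push and grip.
It also fails if it takes over 58 s, if anything falls off the work surface, if the arm or the gripper's body presses on something with over 40 N, if the wrist force passes 120 N, or if a joint passes its speed limit or range.

## Robot

A 7-joint arm with a two-finger parallel gripper is mounted at the origin on the work surface. World frame = base frame: x ahead of the robot, y to its left, z up, the work surface at z = 0. Lengths are in m, angles in degrees, forces in N, time in s.
With the tool pointing down it reaches from about 0.425 to 0.875 m from the base axis. Payload 4.7 kg.
Tool frame: the origin (TCP) lies midway between the tips of the shut fingers; the grasp point (between the pads) lies 19 mm behind it (env.grip_point_offset is the distance from the TCP to the grasp point, in m); z points along the fingers, y is the line along which they close (so a half turn about z gives the same grasp; the last joint's range is limited). The gripper opens to 87 mm and grips with 3 to 60 N. Pads are 19 mm wide; open, the fingers measure 117 mm over their backs; the gripper's body (75 mm by 190 mm) begins 51 mm behind the grasp point.
Start: joints at [-69.265, 18.392, -4.016, 83.108, 1.295, 78.541, -3.26], TCP at [0.222, 0.611, 0.223] pointing down, gripper open.
Joint ranges: [-163.93, 163.93], [-17.29, 119.83], [-79.2, 71.16], [3.27, 140.29], [-89.18, 269.18], [5.43, 117.66], [-154.24, 154.24]. Speed limits (degrees/s): [147.25, 147.25, 180, 180, 180, 180, 180].

## Interface

Orientations are given as [roll, pitch, yaw] about the fixed x, y, z axes, in that order (R = Rz(yaw) Ry(pitch) Rx(roll)).
In Python, from cell import env gives the robot as it stands.
- The arm moves only by the shell command python3 -m jog 'ROWS' [FORCE]. ROWS is JSON, a list of rows, each a list of 7 numbers: the shift along the tool's x, y, z in m, then the turn, a rotation vector about the tool's x, y, z in rad, then the finger opening in m, from 0 to 0.087. A call has 1 to 12 rows; each row shifts and turns the commanded pose from where the row before left it, along the tool's axes as they then stand; what a row does not reach is not made up. A row lasts 1/12 s, in which the tool goes at most 41.7 mm and 7.16 degrees, less where a joint would pass 70% of its speed; a pose out of reach is approached as far as the arm can. A call is refused whole if a number of a shift passes 0.0417 or a number of a turn 0.125, either way. A call with a gripper value outside its range is refused whole. The fingers move at their own pace and stop on an object; FORCE is the grip in N (left out, the last holds). Time passes only in rows, so rows that do not move let the fingers close. It gives the time, the measured TCP pose, the force, the opening and the grip force at its end, in the units of the state.
- env.get_obs(): the state, without advancing time (a new reading comes with each control period).
- env.read_camera(name): name is "side" or "top"; returns the picture (420x560x3 uint8, blue, green, red); there is no depth.
- env.get_calibration(name): a dict with "fov_y" (degrees; the focal length in pixels is half the picture's height over the tangent of half this angle, whatever the lens; pixels are square), "cx", "cy" (the principal point, pixels), "pose" (4x4, takes a point from camera to world coordinates). Camera axes: x right, y up, looking along -z (the intrinsics and any distortion apply to the point x, -y, -z); pixel columns grow to the right and rows downward; lengths in m; the calibration is good to about 2 mm. A picture is of the moment at which its call begins. get_calibration takes no time and is no camera call.
- env.sign_off(): hands the job in; it is judged then, once.
The state is a dict: "time_s": time; "qpos": joint angles; "joint_velocities": joint speeds; "effort": joint torques, N m; "tool_pos": TCP position; "tool_rot": TCP orientation; "force": force on the tool from outside, world axes, zero at the start; "wrist_torque": the same for the moment, N m; "grip_width": finger opening in m; "grasp_force": force on a finger pad.
Only numpy, scipy, OpenCV 4.12 (cv2) and the standard library are available. Lean on these libraries where they do the work, as an engineer would, in place of code of your own. Each camera call takes 0.05 s, during which the arm holds its last target. There are 200 camera calls.

## Working session

There is one attempt and no reset: what is moved stays moved. The work goes in short steps, Python scripts to look and compute and a shell command to move; the robot and the scene stay as the last step left them, time stands still between calls to the robot, and variables do not carry over. Pictures are saved under pics/ and viewed, at most 10 in all, crops included, and the job is handed in when it is done.

```bash
mkdir -p pics; python3 - <<'E'
from cell import env
import cv2,numpy as np
for n in("top","side"):
    cv2.imwrite(f"pics/{n}0.png",env.read_camera(n)); print(n,env.get_calibration(n))
o=env.get_obs();print({k:np.round(v,4) for k,v in o.items()}, env.grip_point_offset)
E
```

```text
top {'fov_y': 53.98565111761576, 'cx': 279.741165273479, 'cy': 200.44452506416852, 'pose': array([[ 0.02057108,  0.99005894, -0.13914067,  0.41037894],
       [-0.99938477,  0.02431683,  0.02527416,  0.02578165],
       [ 0.02840637,  0.13853515,  0.98995004,  1.12100021],
       [ 0.        ,  0.        ,  0.        ,  1.        ]])}
side {'fov_y': 56.88089054049823, 'cx': 278.5693929720426, 'cy': 211.9348191766384, 'pose': array([[ 0.93168383,  0.24393296, -0.26918759,  0.25961264],
       [-0.36322076,  0.61330706, -0.70137374, -0.75015943],
       [-0.00599352,  0.75123309,  0.66000979,  0.82447905],
       [ 0.        ,  0.        ,  0.        ,  1.        ]])}
{'time_s': np.float64(0.1), 'qpos': array([-69.2656,  18.4338,  -4.0143,  83.1683,   1.2934,  78.5408,
        -3.2616]), 'joint_velocities': array([-0.0226, -0.1543, -0.033 , -0.1587, -0.0076,  0.0408, -0.031 ]), 'effort': array([-3.00000e-04, -4.92574e+01, -4.05900e-01, -3.13396e+01,
       -6.43000e-02,  3.96000e-02,  1.00000e-04]), 'tool_pos': array([0.2214, 0.6106, 0.2216]), 'tool_rot': array([-1.799022e+02,  4.300000e-03,  1.600721e+02]), 'force': array([-0.3157,  0.1453,  0.0269]), 'wrist_torque': array([-0.038 , -0.0036, -0.013 ]), 'grasp_force': np.float64(0.0), 'grip_width': np.float64(0.087)} 0.0187
```

View pics/top0.png

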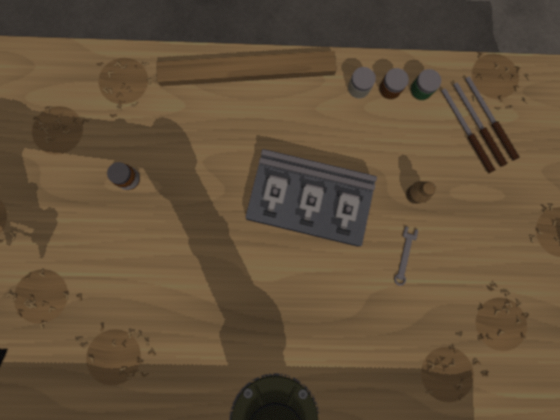

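View pics/side0.png

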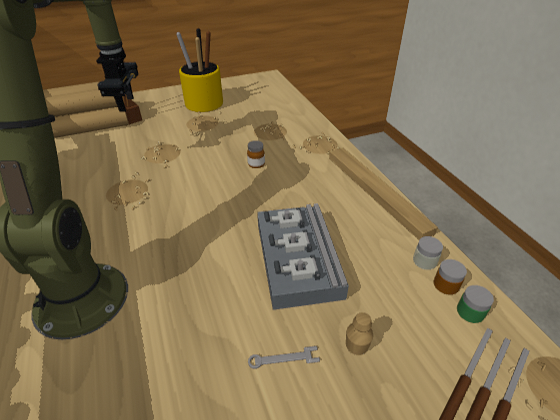

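The top view shows the rail at about (312,198), with studs near (275,191), (311,200) and (347,209). The jar is at (123,175), the doll at (420,192) and the spanner at (406,255). The side view shows the same layout, so I'll enlarge both.

```bash
python3 - <<'E'
import cv2
for n,x,y,w,h,s in(("top",240,145,140,105,5.7),("side",250,195,105,115,5.2)):
    c=cv2.imread(f"pics/{n}0.png")[y:y+h,x:x+w]
    c=cv2.resize(c,None,fx=s,fy=s,interpolation=cv2.INTER_CUBIC); c=cv2.convertScaleAbs(c,alpha=1.7 if n=="top" else 1.2)
    for i in range(0,w,10):
        cv2.line(c,(int(i*s),0),(int(i*s),4 if i%50 else 12),(0,255,255),1);cv2.putText(c,str(x+i),(int(i*s),20),0,.35,(0,255,255))
    for i in range(0,h,10):
        cv2.line(c,(0,int(i*s)),(6,int(i*s)),(0,255,255),1);cv2.putText(c,str(y+i),(7,int(i*s)+4),0,.35,(0,255,255))
    cv2.imwrite(f"pics/{n}0c.png",c)
E
```

```text
(no output)
```

View pics/top0c.png

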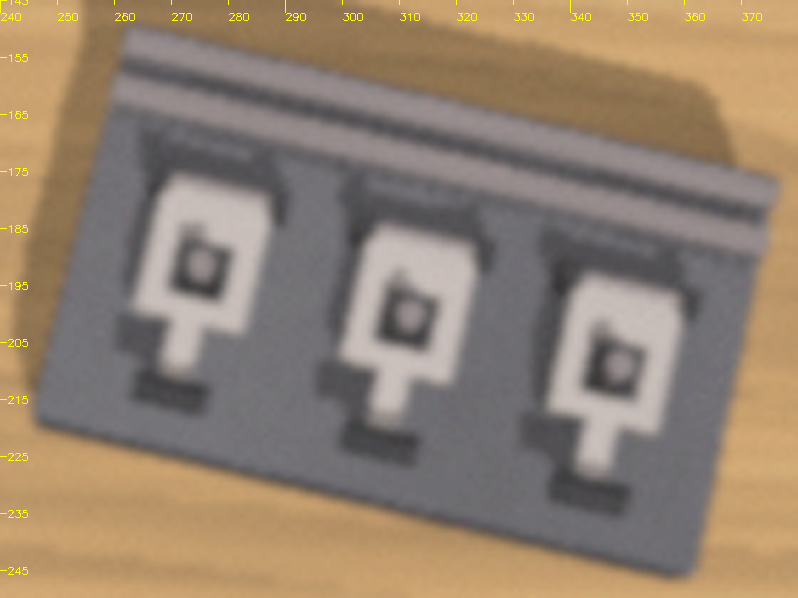

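View pics/side0c.png

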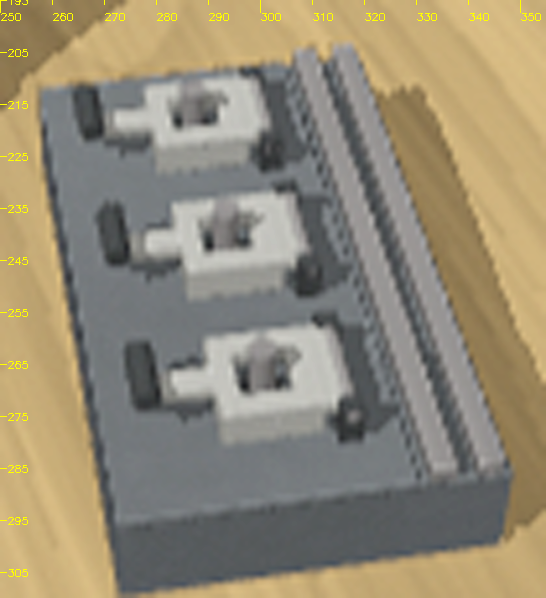

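Stud tops in the top view are at (275.3,191.1), (311.9,199.9) and (348.6,209.4), and the bars at (269.8,213.8), (306.3,223.1) and (343.3,231.8). In the side view the stud tops are at (286.5,211.3), (293.7,236) and (300.8,261.7), and the bars at (267.1,216.5), (271.9,239.8) and (277.5,267.3). The rail's near corners are visible in both. I'll fit the rail pose from these.

```bash
cat > h.py <<'E'
from cell import env
import numpy as np
from scipy.optimize import least_squares
from scipy.spatial.transform import Rotation as Ro
def proj(n,P):
    c=env.get_calibration(n);T=np.linalg.inv(c["pose"]);p=np.asarray(P)@T[:3,:3].T+T[:3,3]
    f=210/np.tan(np.radians(c["fov_y"]/2))
    return np.c_[c["cx"]+f*p[:,0]/-p[:,2],c["cy"]+f*p[:,1]/p[:,2]]
def rail(v,L):
    c,s=np.cos(v[2]),np.sin(v[2]);L=np.asarray(L,float)
    return np.c_[v[0]+c*L[:,0]-s*L[:,1],v[1]+s*L[:,0]+c*L[:,1],L[:,2]]
E
python3 - <<'E'
from h import *
L=[(0,d,.1) for d in(.095,0,-.095)]+[(-.058,d,.094) for d in(.095,0,-.095)]+[(-.08,.155,.06),(-.08,-.155,.06)]
t=np.array([(275.3,191.1),(311.9,199.9),(348.6,209.4),(269.8,213.8),(306.3,223.1),(343.3,231.8),(246.5,219.6),(361,245.9)])
s=np.array([(286.5,211.3),(293.7,236),(300.8,261.7),(267.1,216.5),(271.9,239.8),(277.5,267.3),(257.7,211.9),(271.7,296)])
np.set_printoptions(precision=4,suppress=True)
for m in("t","s","ts"):
    f=lambda v:np.concatenate([(proj(n,rail(v,L))-z).ravel() for n,z in(("top",t),("side",s)) if n[0] in m])
    r=least_squares(f,[.6,0,0]);print(m,r.x);print(r.fun.reshape(-1,2))
v=r.x;np.save("v.npy",v);print(rail(v,L)[:6],np.degrees(v[2]))
E
```

```text
t [ 0.5562 -0.0809 -0.2102]
[[-0.2604  0.4728]
 [ 0.0068  0.3962]
 [ 0.2032 -0.3735]
 [-0.1366  0.4059]
 [ 0.3092 -0.1427]
 [ 0.2844 -0.0842]
 [-1.5215 -1.1063]
 [ 1.1132  0.3525]]
s [ 0.5574 -0.0828 -0.2153]
[[ 0.7608  0.8034]
 [-0.2524 -0.512 ]
 [-0.2522  0.6251]
 [-0.105  -0.5954]
 [-0.0992 -0.1893]
 [-0.1819 -0.4739]
 [-0.39    0.0447]
 [ 0.498   0.2471]]
ts [ 0.5568 -0.0817 -0.2121]
[[ 0.0496  0.1749]
 [ 0.2966  0.1668]
 [ 0.4746 -0.5339]
 [ 0.1318  0.0943]
 [ 0.5571 -0.385 ]
 [ 0.5136 -0.2569]
 [-1.2632 -1.4563]
 [ 1.3097  0.2235]
 [ 0.3177  0.6057]
 [-0.6145 -0.7515]
 [-0.5226  0.3333]
 [-0.5281 -0.7515]
 [-0.4375 -0.3817]
 [-0.4236 -0.7116]
 [-0.8478 -0.0783]
 [ 0.3384 -0.0018]]
[[ 0.5768  0.0112  0.1   ]
 [ 0.5568 -0.0817  0.1   ]
 [ 0.5368 -0.1745  0.1   ]
 [ 0.5201  0.0234  0.094 ]
 [ 0.5001 -0.0695  0.094 ]
 [ 0.4801 -0.1623  0.094 ]] -12.151279436881973
```

```bash
cat > d.py <<'E'
import sys
from h import *
# d.py x y z [yaw deg]: remaining shift in tool axes and turn
o=env.get_obs();R=Ro.from_euler("xyz",o["tool_rot"],degrees=True);t=np.array([float(a) for a in sys.argv[1:4]])
print("t",round(float(o["time_s"]),2),"pos",np.round(o["tool_pos"],4),"rot",np.round(o["tool_rot"],2),"F",np.round(o["force"],2),"w",round(float(o["grip_width"]),4),"gf",o["grasp_force"])
print("shift",np.round(R.inv().apply(t-o["tool_pos"]),4),end=" ")
if len(sys.argv)>4: print("turn",np.round((R.inv()*Ro.from_euler("xyz",[180,0,float(sys.argv[4])],degrees=True)).as_rotvec(),4))
E
python3 -m jog '[[0,0,0,0,0,-0.068,0],[0,0,0,0,0,-0.068,0],[-0.0237,-0.0256,0,0,0,0,0],[-0.0237,-0.0256,0,0,0,0,0],[-0.0237,-0.0256,0,0,0,0,0],[-0.0237,-0.0256,0,0,0,0,0],[-0.0237,-0.0256,0,0,0,0,0],[-0.0237,-0.0256,0,0,0,0,0],[-0.0237,-0.0256,0,0,0,0,0],[-0.0237,-0.0256,0,0,0,0,0],[-0.0237,-0.0256,0,0,0,0,0],[-0.0237,-0.0256,0,0,0,0,0]]'
python3 d.py .5768 .0112 .125 167.85
```

```text
time_s: 1.1
tool_pos: [0.3998, 0.3092, 0.2223]
tool_rot: [-180.0, -0.0, 167.9]
force: [1.8, 0.1, 0.1]
grip_width: 0.0149
grasp_force: 0.0
t 1.1 pos [0.3998 0.3092 0.2223] rot [-1.7999e+02 -2.0000e-02  1.6787e+02] F [1.77 0.1  0.05] w 0.0149 gf 0.0
shift [-0.2357 -0.2542  0.0973] turn [-0.0002 -0.0003  0.0004]
```

```bash
python3 -m jog '[[-0.0236,-0.0254,0,0,0,0,0],[-0.0236,-0.0254,0,0,0,0,0],[-0.0236,-0.0254,0,0,0,0,0],[-0.0236,-0.0254,0,0,0,0,0],[-0.0236,-0.0254,0.008,0,0,0,0],[-0.0236,-0.0254,0.016,0,0,0,0],[-0.0236,-0.0254,0.018,0,0,0,0],[-0.0236,-0.0254,0.018,0,0,0,0],[-0.0236,-0.0254,0.017,0,0,0,0],[-0.0226,-0.0254,0.015,0,0,0,0],[0,0,0,0,0,0,0],[0,0,0,0,0,0,0]]'
python3 d.py .5768 .0112 .108 167.85
```

```text
time_s: 2.1
tool_pos: [0.5752, 0.0105, 0.1289]
tool_rot: [-179.9, -0.1, 167.6]
force: [0.2, 0.7, 0.5]
grip_width: 0.0002
grasp_force: 0.0
t 2.1 pos [0.5752 0.0105 0.1289] rot [-1.7987e+02 -1.5000e-01  1.6759e+02] F [0.17 0.74 0.49] w 0.0002 gf 0.0
shift [-0.0015  0.0011  0.0209] turn [-0.0022 -0.0026 -0.0046]
```

```bash
python3 -m jog '[[-0.0015,0.001,0.01,-0.002,-0.002,-0.004,0],[0,0,0.01,0,0,0,0],[0,0,0,0,0,0,0],[0,0,0,0,0,0,0]]'
python3 d.py .5768 .0112 .108 167.85
python3 - <<'E'
from h import *
import cv2
a=cv2.resize(env.read_camera("side")[180:280,230:330],None,fx=4,fy=4,interpolation=cv2.INTER_CUBIC)
b=cv2.resize(env.read_camera("top")[140:240,240:340],None,fx=4,fy=4,interpolation=cv2.INTER_CUBIC)
cv2.imwrite("pics/tap1.png",cv2.convertScaleAbs(np.hstack([a,b]),alpha=1.4))
E
```

```text
time_s: 2.43
tool_pos: [0.5766, 0.0154, 0.1098]
tool_rot: [179.9, 0.0, 168.2]
force: [0.1, 0.4, 0.9]
grip_width: 0.0004
grasp_force: 0.0
t 2.43 pos [0.5766 0.0154 0.1098] rot [1.7988e+02 2.0000e-02 1.6822e+02] F [0.1  0.37 0.87] w 0.0004 gf 0.0
shift [-0.0011 -0.0041  0.0018] turn [0.002  0.0003 0.0065]
```

View pics/tap1.png

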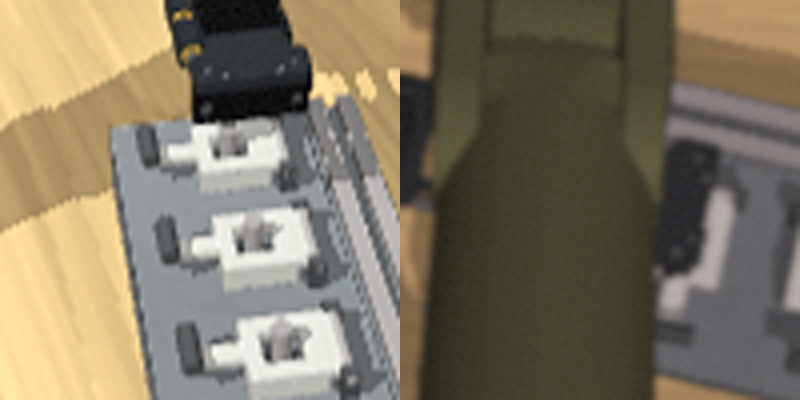

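The side view shows only the near end of the gripper body (bottom corners near px (277,209) and (307,207)), which hides the fingers. The stud is still upright. I'll compare these with the projected body corners and recheck whether the pose has settled.

```bash
python3 -m jog '[[0,0,0,0,0,0,0],[0,0,0,0,0,0,0]]'; python3 d.py .5768 .0112 .108 167.85
python3 - <<'E'
from h import *
o=env.get_obs();p=o["tool_pos"];v=np.load("v.npy");v=[p[0],p[1],v[2]]
print(proj("side",rail(v,[(a,-.095,p[2]+.07) for a in(-.0375,.0375)])))
for i in range(4):
  print(env.get_obs()["tool_pos"],env.get_obs()["force"]); env.read_camera("top")
E
```

```text
time_s: 2.7
tool_pos: [0.5778, 0.0143, 0.1111]
tool_rot: [179.9, 0.2, 168.1]
force: [0.5, -0.6, -1.0]
grip_width: 0.0008
grasp_force: 0.0
t 2.7 pos [0.5778 0.0143 0.1111] rot [1.7985e+02 1.7000e-01 1.6812e+02] F [ 0.48 -0.56 -0.99] w 0.0008 gf 0.0
shift [ 0.0004 -0.0032  0.0031] turn [0.0026 0.0029 0.0047]
[[278.87102261 213.04972491]
 [308.15738168 209.79519529]]
[0.57782211 0.01425259 0.11114125] [ 0.4782296  -0.56043373 -0.99244619]
[0.57779904 0.01412514 0.11107647] [ 0.42988711  0.92125799 -0.25457228]
[0.57775258 0.01405603 0.11098411] [ 0.42169055 -0.39890736 -0.19929092]
[0.57768069 0.01404454 0.11087797] [ 0.31144023 -0.17619836  0.71163565]
```

```bash
python3 -m jog '[[0,-0.002,0.003,0,0,0,0],[0,0,0.002,0,0,0,0],[0,0,0.002,0,0,0,0],[0,0,0.002,0,0,0,0],[0,0,0,0,0,0,0],[0,0,0,0,0,0,0]]'; python3 d.py .5768 .0112 .1 167.85
```

```text
time_s: 3.4
tool_pos: [0.577, 0.012, 0.1013]
tool_rot: [179.9, 0.1, 168.1]
force: [0.1, -0.7, 0.3]
grip_width: 0.0002
grasp_force: 0.0
t 3.4 pos [0.577  0.012  0.1013] rot [1.7989e+02 1.0000e-01 1.6810e+02] F [ 0.07 -0.65  0.32] w 0.0002 gf 0.0
shift [ 0.     -0.0009  0.0013] turn [0.0019 0.0017 0.0043]
```

```bash
python3 -m jog '[[0,0,0.001,0,0,0,0],[0,0,0.001,0,0,0,0],[0,0,0.001,0,0,0,0],[0,0,0,0,0,0,0],[0,0,0,0,0,0,0]]';  python3 -m jog '[[0,0,0.001,0,0,0,0],[0,0,0.001,0,0,0,0],[0,0,0,0,0,0,0],[0,0,0,0,0,0,0]]'
```

```text
time_s: 3.82
tool_pos: [0.5773, 0.0121, 0.0989]
tool_rot: [179.9, 0.1, 168.1]
force: [0.3, -1.1, 3.1]
grip_width: 0.0006
grasp_force: 1.4
time_s: 4.15
tool_pos: [0.5774, 0.012, 0.0974]
tool_rot: [179.9, 0.1, 168.1]
force: [-2.2, 0.6, 6.2]
grip_width: 0.0002
grasp_force: 3.1
```

```bash
python3 -m jog '[[0,0,0.001,0,0,0,0],[0,0,0.001,0,0,0,0],[0,0,0,0,0,0,0],[0,0,0,0,0,0,0]]'; python3 -m jog '[[0,0,0,0,0,0,0],[0,0,0,0,0,0,0]]'
```

```text
time_s: 4.48
tool_pos: [0.5775, 0.0121, 0.096]
tool_rot: [179.8, 0.2, 168.1]
force: [-3.4, -0.9, 10.2]
grip_width: 0.0005
grasp_force: 5.0
time_s: 4.65
tool_pos: [0.5775, 0.012, 0.096]
tool_rot: [179.8, 0.2, 168.1]
force: [-3.9, -0.2, 10.6]
grip_width: 0.0001
grasp_force: 4.9
```

Left stud: about 4 mm at 10 N on the spring, so it is tight. Next is the middle stud.

```bash
python3 -m jog '[[0,0,-0.015,0,0,0,0],[0,0,-0.015,0,0,0,0],[0,-0.016,0,0,0,0,0],[0,-0.02,0,0,0,0,0],[0,-0.02,0,0,0,0,0],[0,-0.02,0,0,0,0,0],[0,-0.02,0,0,0,0,0],[0,0,0.006,0,0,0,0],[0,0,0.006,0,0,0,0],[0,0,0,0,0,0,0],[0,0,0,0,0,0,0]]'; python3 d.py .5568 -.0817 .1005 167.85
```

```text
time_s: 5.57
tool_pos: [0.557, -0.0803, 0.1114]
tool_rot: [179.9, 0.0, 168.2]
force: [0.7, 0.1, -0.1]
grip_width: 0.0004
grasp_force: 0.0
t 5.57 pos [ 0.557  -0.0803  0.1114] rot [1.7987e+02 2.0000e-02 1.6821e+02] F [ 0.69  0.14 -0.1 ] w 0.0004 gf 0.0
shift [-0.0001 -0.0015  0.0109] turn [0.0023 0.0004 0.0063]
```

```bash
python3 -m jog '[[0,-0.001,0.003,0.002,0,0.006,0],[0,0,0.003,0,0,0,0],[0,0,0.002,0,0,0,0],[0,0,0.002,0,0,0,0],[0,0,0.001,0,0,0,0],[0,0,0.001,0,0,0,0],[0,0,0,0,0,0,0],[0,0,0,0,0,0,0]]'; python3 -m jog '[[0,0,0.001,0,0,0,0],[0,0,0.001,0,0,0,0],[0,0,0,0,0,0,0],[0,0,0,0,0,0,0]]'
```

```text
time_s: 6.23
tool_pos: [0.5572, -0.0829, 0.1004]
tool_rot: [180.0, 0.1, 167.8]
force: [-0.5, 0.1, -0.3]
grip_width: 0.0005
grasp_force: 0.0
time_s: 6.57
tool_pos: [0.5573, -0.083, 0.0984]
tool_rot: [180.0, 0.1, 167.7]
force: [0.1, -0.0, 0.6]
grip_width: 0.0007
grasp_force: 0.2
```

```bash
python3 -m jog '[[0,0,0.001,0,0,0,0],[0,0,0.001,0,0,0,0],[0,0,0,0,0,0,0],[0,0,0,0,0,0,0]]'; python3 -m jog '[[0,0,0.001,0,0,0,0],[0,0,0.001,0,0,0,0],[0,0,0,0,0,0,0],[0,0,0,0,0,0,0]]'
```

```text
time_s: 6.9
tool_pos: [0.5571, -0.0829, 0.0962]
tool_rot: [180.0, 0.1, 167.8]
force: [0.4, 0.3, 0.8]
grip_width: 0.0006
grasp_force: 0.2
time_s: 7.23
tool_pos: [0.557, -0.0829, 0.0942]
tool_rot: [180.0, 0.1, 167.8]
force: [-1.0, -0.1, -0.2]
grip_width: 0.0004
grasp_force: 0.1
```

```bash
python3 -m jog '[[0,0,0.001,0,0,0,0],[0,0,0.001,0,0,0,0],[0,0,0.001,0,0,0,0],[0,0,0,0,0,0,0],[0,0,0,0,0,0,0]]'; python3 -m jog '[[0,0,0.001,0,0,0,0],[0,0,0.001,0,0,0,0],[0,0,0,0,0,0,0],[0,0,0,0,0,0,0]]'
```

```text
time_s: 7.65
tool_pos: [0.557, -0.0829, 0.0911]
tool_rot: [-180.0, 0.1, 167.8]
force: [-0.0, -1.0, 0.0]
grip_width: 0.0003
grasp_force: 0.0
time_s: 7.98
tool_pos: [0.5571, -0.0829, 0.0895]
tool_rot: [180.0, 0.1, 167.7]
force: [-2.0, -0.3, 3.5]
grip_width: 0.0004
grasp_force: 1.8
```

The middle stud sank about 10 mm with almost no resistance and then met the spring, so it is the loose one. The right stud still has to be tapped.

```bash
python3 -m jog '[[0,0,-0.012,0,0,0,0],[0,0,-0.018,0,0,0,0],[0,-0.014,-0.005,0,0,0,0],[0,-0.02,0,0,0,0,0],[0,-0.02,0,0,0,0,0],[0,-0.02,0,0,0,0,0],[0,-0.02,0,0,0,0,0],[0,0,0.006,0,0,0,0],[0,0,0.006,0,0,0,0],[0,0,0,0,0,0,0],[0,0,0,0,0,0,0]]'; python3 d.py .5368 -.1745 .1005 167.85
```

```text
time_s: 8.9
tool_pos: [0.537, -0.1735, 0.1116]
tool_rot: [180.0, 0.0, 167.8]
force: [0.4, 1.2, 0.1]
grip_width: 0.0005
grasp_force: 0.0
t 8.9 pos [ 0.537  -0.1735  0.1116] rot [1.7997e+02 4.0000e-02 1.6784e+02] F [0.36 1.21 0.11] w 0.0005 gf 0.0
shift [-0.     -0.001   0.0111] turn [ 0.0005  0.0007 -0.0002]
```

```bash
python3 -m jog '[[0,0,0.003,0,0,0,0],[0,0,0.003,0,0,0,0],[0,0,0.002,0,0,0,0],[0,0,0.002,0,0,0,0],[0,0,0.001,0,0,0,0],[0,0,0.001,0,0,0,0],[0,0,0,0,0,0,0],[0,0,0,0,0,0,0]]'; python3 -m jog '[[0,0,0.001,0,0,0,0],[0,0,0.001,0,0,0,0],[0,0,0,0,0,0,0],[0,0,0,0,0,0,0]]'; python3 -m jog '[[0,0,0.001,0,0,0,0],[0,0,0.001,0,0,0,0],[0,0,0,0,0,0,0],[0,0,0,0,0,0,0]]'
```

```text
time_s: 9.57
tool_pos: [0.5373, -0.1748, 0.1004]
tool_rot: [180.0, 0.1, 167.8]
force: [0.0, -1.0, -0.3]
grip_width: 0.0007
grasp_force: 0.0
time_s: 9.9
tool_pos: [0.5374, -0.1749, 0.0987]
tool_rot: [180.0, 0.2, 167.7]
force: [-0.9, 0.5, 3.2]
grip_width: 0.0006
grasp_force: 1.7
time_s: 10.23
tool_pos: [0.5375, -0.1749, 0.0971]
tool_rot: [180.0, 0.2, 167.7]
force: [-1.3, 0.3, 5.9]
grip_width: 0.0007
grasp_force: 3.3
```

```bash
python3 -m jog '[[0,0,0.001,0,0,0,0],[0,0,0.001,0,0,0,0],[0,0,0.0005,0,0,0,0],[0,0,0,0,0,0,0],[0,0,0,0,0,0,0]]';python3 -m jog '[[0,0,-0.015,0,0,0,0],[0,0,-0.02,0,0,0,0],[0,0,-0.02,0,0,0,0],[0,0,0,0,0,0,0]]'; python3 d.py .5001 -.0695 .115 167.85
```

```text
time_s: 10.65
tool_pos: [0.5375, -0.175, 0.0956]
tool_rot: [180.0, 0.2, 167.7]
force: [-3.1, 0.9, 12.6]
grip_width: 0.0001
grasp_force: 6.1
time_s: 10.98
tool_pos: [0.5394, -0.1756, 0.1525]
tool_rot: [180.0, 0.5, 167.7]
force: [0.7, -1.1, 0.8]
grip_width: 0.0005
grasp_force: 0.0
t 10.98 pos [ 0.5394 -0.1756  0.1525] rot [179.98   0.48 167.74] F [ 0.71 -1.07  0.75] w 0.0005 gf 0.0
shift [0.0612 0.0953 0.037 ] turn [ 0.0004  0.0084 -0.0018]
```

Right stud is tight too (12.6 N at about 4.4 mm). Next I move over the middle bar and open the fingers to 60 mm.

```bash
python3 -m jog '[[0.012,0.019,0,0,0,0,0.06],[0.012,0.019,0,0,0,0,0.06],[0.012,0.019,0,0,0,0,0.06],[0.012,0.019,0,0,0,0,0.06],[0.012,0.019,0,0,0,0,0.06],[0,0,0.012,0,0,0,0.06],[0,0,0.012,0,0,0,0.06],[0,0,0.01,0,0,0,0.06],[0,0,0,0,0,0,0.06],[0,0,0,0,0,0,0.06],[0,0,0,0,0,0,0.06]]'; python3 d.py .5001 -.0695 .0715 167.85
python3 - <<'E'
from h import *
import cv2
a=cv2.resize(env.read_camera("side")[180:300,220:320],None,fx=4,fy=4,interpolation=cv2.INTER_CUBIC)
b=cv2.resize(env.read_camera("top")[140:260,260:360],None,fx=4,fy=4,interpolation=cv2.INTER_CUBIC)
cv2.imwrite("pics/bar1.png",cv2.convertScaleAbs(np.hstack([a,b]),alpha=1.4))
E
```

```text
time_s: 11.9
tool_pos: [0.4988, -0.0703, 0.1146]
tool_rot: [-180.0, 0.1, 167.7]
force: [0.5, 0.2, 1.3]
grip_width: 0.0584
grasp_force: 0.0
t 11.9 pos [ 0.4988 -0.0703  0.1146] rot [-1.7997e+02  1.1000e-01  1.6765e+02] F [0.53 0.22 1.27] w 0.0584 gf 0.0
shift [-0.001   0.0011  0.0431] turn [-0.0006  0.0019 -0.0035]
```

View pics/bar1.png

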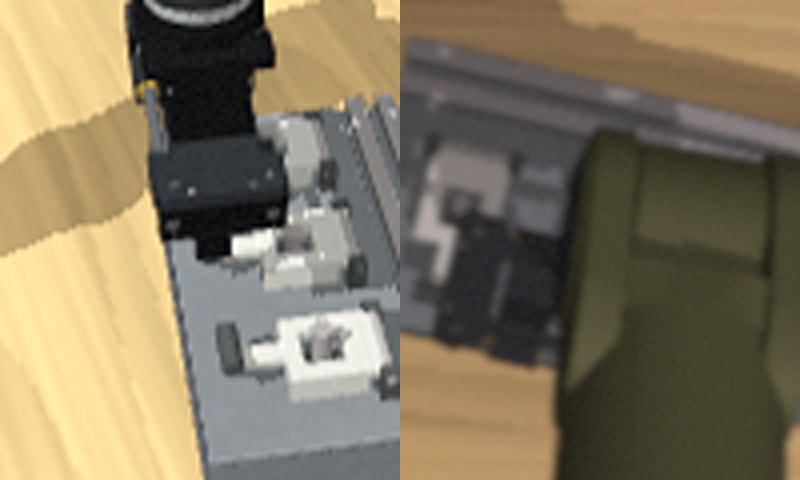

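The side view shows the finger above the middle bar at about px (273,242), and the middle stud is visibly lower than the others. Descend and pinch.

```bash
python3 -m jog '[[-0.001,0.001,0.006,0,0,0,0.06],[0,0,0.01,0,0,0,0.06],[0,0,0.01,0,0,0,0.06],[0,0,0.008,0,0,0,0.06],[0,0,0.005,0,0,0,0.06],[0,0,0.003,0,0,0,0.06],[0,0,0,0,0,0,0.06],[0,0,0,0,0,0,0.06]]'; python3 d.py .5001 -.0695 .0715 167.85; python3 -m jog '[[0,0,0,0,0,0,0.03],[0,0,0,0,0,0,0.025],[0,0,0,0,0,0,0.02],[0,0,0,0,0,0,0.02],[0,0,0,0,0,0,0.02],[0,0,0,0,0,0,0.02],[0,0,0,0,0,0,0.02]]' 15
```

```text
time_s: 12.67
tool_pos: [0.5, -0.0685, 0.0727]
tool_rot: [-180.0, 0.1, 167.8]
force: [0.4, -0.4, 0.5]
grip_width: 0.0597
grasp_force: 0.0
t 12.67 pos [ 0.5    -0.0685  0.0727] rot [-1.7999e+02  1.1000e-01  1.6775e+02] F [ 0.38 -0.44  0.49] w 0.0597 gf 0.0
shift [-0.0003 -0.0009  0.0012] turn [-0.0001  0.0019 -0.0017]
time_s: 13.25
tool_pos: [0.5004, -0.0669, 0.073]
tool_rot: [179.9, 0.1, 167.8]
force: [1.7, 4.3, -0.3]
grip_width: 0.0338
grasp_force: 15.0
```

```bash
python3 -m jog '[[0,0.0015,0,0,0,0,0.02],[0,0,0,0,0,0,0.02],[-0.0006,0,-0.0042,0,0,0,0.02],[-0.0007,0,-0.0042,0,0,0,0.02],[-0.001,0,-0.0041,0,0,0,0.02],[-0.001,0,-0.0041,0,0,0,0.02],[0,0,0,0,0,0,0.02],[0,0,0,0,0,0,0.02]]' 25; python3 d.py .5 -.069 .09
```

```text
time_s: 13.92
tool_pos: [0.5036, -0.0676, 0.0896]
tool_rot: [180.0, 0.1, 167.8]
force: [1.5, 3.5, -2.1]
grip_width: 0.0336
grasp_force: 25.0
t 13.92 pos [ 0.5036 -0.0676  0.0896] rot [1.7998e+02 1.4000e-01 1.6776e+02] F [ 1.49  3.48 -2.08] w 0.0336 gf 25.000085597857833
shift [ 0.0032 -0.0022 -0.0004]
```

```bash
python3 -m jog '[[-0.0013,0.001,-0.004,0,0,0,0.02],[-0.0014,0,-0.004,0,0,0,0.02],[-0.0017,0,-0.0039,0,0,0,0.02],[-0.0017,0,-0.0038,0,0,0,0.02],[-0.002,0,-0.0037,0,0,0,0.02],[-0.0021,0,-0.0037,0,0,0,0.02],[-0.0023,0,-0.0035,0,0,0,0.02],[-0.0024,0,-0.0035,0,0,0,0.02],[0,0,0,0,0,0,0.02]]'; python3 -m jog '[[-0.0026,0,-0.0033,0,0,0,0.02],[-0.0027,0,-0.0033,0,0,0,0.02],[-0.0029,0,-0.0031,0,0,0,0.02],[-0.003,0,-0.003,0,0,0,0.02],[0,0,0,0,0,0,0.02],[0,0,0,0,0,0,0.02]]';python3 d.py .5 -.069 .09
```

```text
time_s: 14.67
tool_pos: [0.5182, -0.0706, 0.1201]
tool_rot: [-180.0, 0.1, 167.7]
force: [-1.4, -2.3, -2.4]
grip_width: 0.0334
grasp_force: 25.0
time_s: 15.17
tool_pos: [0.529, -0.0729, 0.1325]
tool_rot: [-180.0, 0.1, 167.7]
force: [-2.1, -3.7, -0.8]
grip_width: 0.0336
grasp_force: 25.0
t 15.17 pos [ 0.529  -0.0729  0.1325] rot [-1.7997e+02  1.0000e-01  1.6772e+02] F [-2.11 -3.72 -0.76] w 0.0336 gf 25.000103074125946
shift [ 0.0292 -0.0023  0.0424]
```

```bash
python3 -m jog '[[-0.0032,-0.001,-0.0028,0,0,0,0.02],[-0.0032,0,-0.0027,0,0,0,0.02],[-0.0034,0,-0.0025,0,0,0,0.02],[-0.0034,0,-0.0025,0,0,0,0.02],[-0.0036,0,-0.0022,0,0,0,0.02],[-0.0036,0,-0.0021,0,0,0,0.02],[-0.0045,0,-0.0023,0,0,0,0.02],[0,0,0,0,0,0,0.02],[0,0,0,0,0,0,0.02],[0,0,0,0,0,0,0.02],[0,0,0,0,0,0,0.02],[0,0,0,0,0,0,0.02]]';python3 d.py .5 -.069 .09
python3 - <<'E'
from h import *
import cv2
a=cv2.resize(env.read_camera("side")[140:320,220:350],None,fx=3,fy=3,interpolation=cv2.INTER_CUBIC)
b=cv2.resize(env.read_camera("top")[120:300,260:390],None,fx=3,fy=3,interpolation=cv2.INTER_CUBIC)
cv2.imwrite("pics/open.png",cv2.convertScaleAbs(np.hstack([a,b]),alpha=1.4))
E
```

```text
time_s: 16.17
tool_pos: [0.5534, -0.0782, 0.1495]
tool_rot: [180.0, 0.2, 167.8]
force: [-1.7, -0.5, 1.1]
grip_width: 0.0338
grasp_force: 25.0
t 16.17 pos [ 0.5534 -0.0782  0.1495] rot [1.7997e+02 1.6000e-01 1.6777e+02] F [-1.72 -0.46  1.08] w 0.0338 gf 24.999875407665968
shift [ 0.0543 -0.0023  0.0594]
```

View pics/open.png

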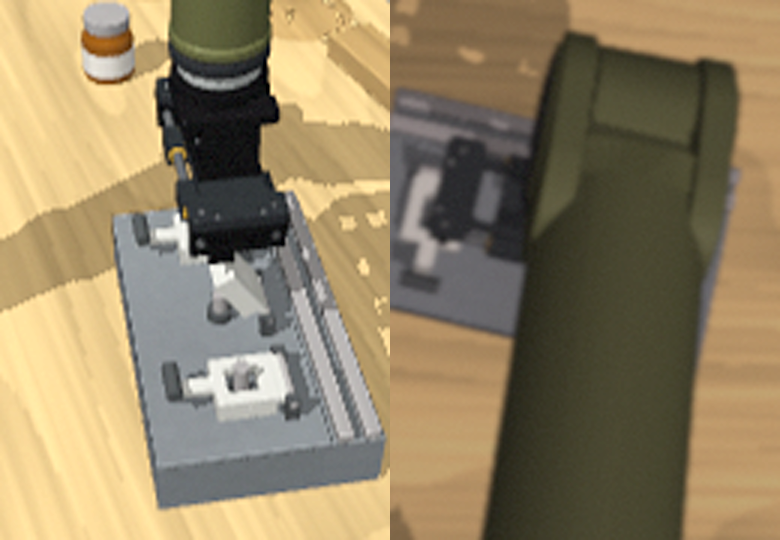

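The middle cap is raised about 58° (crop (240,285)) with its bar in the pads at 25 N. The left and right caps are shut and the low stud is exposed at crop (220,312). Handing in.

```bash
python3 -c "
from cell import env
print(env.sign_off())"
```

```text
the job is handed in; nothing more can be done
None
```

The middle stud is the loose one: tapped left to right, it sank about 1 cm and stayed down while the other two sprang back (highest reading 12.6 N), and I handed in with its cap held open at about 58°.

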